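# Switch off the dehumidifier and hold its filter lid open

## Task

Press the dehumidifier's red power button fully in to switch it off, and only then lift its sprung blue filter lid until it stands open at 60 degrees from closed. The lid snaps shut by itself, so finish while still holding it there with the gripper, steady at that angle, so that I can swap the filter; leave the other things on the ledge where they are.

Things in the scene. Friction and masses are not known exactly. Their poses are not given: they have to be found in the camera images.
- dehumidifier: white dehumidifier fixed to the ledge, 180 (x) by 260 (y) by 170 mm high; origin at the centre of its underside, z up; its louvred front (-x) faces roughly towards the robot, place and yaw vary. On its flat top: the blue filter lid and, on its +y side, a strip with the red power button
- filter_lid (a joint): angle of the filter lid in rad: 0 closed and flat on the top, grows as the front edge rises, 1.047 is open by 60 degrees, stop at 1.9. Lid panel 120 mm (from hinge to front edge) by 166 mm wide by 8 mm thick, about 0.2 kg. It has a weak spring and shuts by itself from every angle; it takes about 1 to 4 N up at the bar to hold
- lid_bar (a point): centre of the lid's orange bar handle: round bar 10 mm thick, 90 mm long, along the dehumidifier's y, on an arm at each end, in the plane of the lid, 40 mm out beyond its front edge (35 mm free gap), 160 mm from the hinge; closed: 174 mm above the ledge, nothing beneath. It can turn between finger pads closed along the dehumidifier's x, so the gripper may stay pointing down as the lid rises
- lid_hinge (a point): point at the middle of the hinge line of the lid (parallel to the dehumidifier's y axis), level with the bar when closed, 160 mm from lid_bar towards the dehumidifier's rear (+x); the front edge and bar swing up and back about this line
- power (a joint): travel of the power button in m: 0 up, grows as it is pressed down, 0.006 fully in; springs back up when released; fully in takes 4 N
- power_top (a point): centre of the top face of the red round power button, 28 mm across, in a grey housing on the dehumidifier's top; it is pressed straight down
- tin: aluminium tin with screw-top lid, 76 mm across, 88 mm high; origin at the centre of its underside; bystander
- clip: green spring clip lying flat, 70 by 28 by about 24 mm high; origin at the centre of its underside; bystander
- mug: blue ceramic mug, 80 mm across without the handle, 92 mm high; origin at the centre of its underside; bystander
- block: small wooden block, 60 by 40 by 30 mm high; origin at the centre of its underside; bystander
- detergent: white plastic bottle, 68 mm across, 160 mm high; origin at the centre of its underside; bystander
- soap_dish: low terracotta bowl, 100 mm across, 30 mm high; origin at the centre of its underside; bystander

How it is judged:
By the outcome, as a careful person would: the job done as asked, in the order asked, and still so for the second after the job is handed in, while the arm keeps its last pose, push and grip.
It also fails if it takes over 42 s, if anything falls off the work surface, if the arm or the gripper's body presses on something with over 40 N, if the wrist force passes 120 N, or if a joint passes its speed limit or range.

## Robot

A 7-joint arm with a two-finger parallel gripper is mounted at the origin on the work surface. World frame = base frame: x ahead of the robot, y to its left, z up, the work surface at z = 0. Lengths are in mm, angles in rad, forces in N, time in s.
With the tool pointing down it reaches from about 400 to 875 mm from the base axis. Payload 4.4 kg.
Tool frame: the origin (TCP) lies midway between the tips of the shut fingers; the grasp point (between the pads) lies 19 mm behind it; z points along the fingers, y is the line along which they close (so a half turn about z gives the same grasp; the last joint's range is limited). The gripper opens to 85 mm and grips with 20 to 120 N. Pads are 22 mm wide; open, the fingers measure 114 mm over their backs; the gripper's body (76 mm by 85 mm) begins 54 mm behind the grasp point. The pads swing forward as they close: fully open they stand 13 mm farther back than shut.
Start: joints at [1.172, 0.628, 0.038, 1.517, -0.027, 0.996, -0.02], TCP at [212.377, -614.34, 231.313] pointing down, gripper open.
Joint ranges: [-3.06, 3.06], [-0.37, 2.12], [-1.25, 1.32], [0.18, 2.47], [-1.1, 4.24], [0.23, 1.98], [-2.94, 2.94]. Speed limits (rad/s): [2.57, 2.57, 3.14, 3.14, 3.14, 3.14, 3.14].

## Interface

Orientations are given as [roll, pitch, yaw] about the fixed x, y, z axes, in that order (R = Rz(yaw) Ry(pitch) Rx(roll)).
In Python, from cell import monitor, cams, ctrl gives the robot as it stands.
- The arm moves only by the tool drive_tool, never from a script. Its argument "motion" is a list of rows, each an object with "fingers": the opening, from 0 (shut) to 1 (fully open); "linear": the shift along the tool's x, y, z in m, a list of three; "twist": the turn about the tool's z in rad. In form: [{"fingers": fingers, "linear": [x, y, z], "twist": twist}, ...]. A call has 1 to 5 rows; each row shifts and turns the commanded pose from where the row before left it, along the tool's axes as they then stand; what a row does not reach is not made up. A row lasts 1/12 s, in which the tool goes at most 41.7 mm and 7.16 degrees, less where a joint would pass 70% of its speed; a pose out of reach is approached as far as the arm can. A call with a gripper value outside its range is refused whole. The fingers move at their own pace and stop on an object; the grip force is fixed at half the most. Time passes only in rows, so rows that do not move let the fingers close. It gives the time, the measured TCP pose, the force, the opening and the grip force at its end, in the units of the state.
- monitor.read_state(): the state, without advancing time (a new reading comes with each control period).
- cams.get_image(name): name is "side" or "top"; returns a dict with "color" (480x640x3 uint8, blue, green, red), "K" (3x3 intrinsics, pixels), "R" (3x3) and "t" (3): a world point X has camera coordinates R X + t. Camera axes: x right, y down, z forward; pixel columns grow to the right and rows downward; lengths in mm; the calibration is good to about 2 mm. A picture is of the moment at which its call begins. There is no depth.
- ctrl.finish_job(): hands the job in; it is judged then, once.
The state is a dict: "clock": time; "qpos": joint angles; "qd": joint speeds; "tau": joint torques, N m; "eef_pos": TCP position; "tool_rot": TCP orientation; "force": force on the tool from outside, world axes, zero at the start; "torque": the same for the moment, N m; "width": finger opening in mm; "gripper_force": force on a finger pad.
Only numpy, scipy, OpenCV 4.12 (cv2) and the standard library are available. Lean on these libraries where they do the work, as an engineer would, in place of code of your own. Each camera call takes 0.05 s, during which the arm holds its last target. There are 200 camera calls.

## Working session

There is one attempt and no reset: what is moved stays moved. The work goes in short steps, Python scripts to look and compute and a tool call to move; the robot and the scene stay as the last step left them, time stands still between calls to the robot, and variables do not carry over. Pictures are saved under pics/ and viewed, at most 10 in all, crops included, and the job is handed in when it is done.

Besides the shell and the picture viewer there is one more tool, called after "Emit:" in YAML: its name, and indented under it one key for each argument. drive_tool: Moves the arm, as the interface text tells. Its arguments: {"type":"object","properties":{"motion":{"type":"array"}},"required":["motion"]}

```bash
ls; mkdir -p pics
python3 - <<'E'
from cell import monitor,cams,ctrl
import cv2,numpy as np
for n in("top","side"):
    d=cams.get_image(n); cv2.imwrite(f"pics/{n}0.png",d["color"]); print(n,np.round(d["K"],1).tolist(),np.round(d["R"],4).tolist(),np.round(d["t"],1).tolist())
s=monitor.read_state();print(s)
E
```

```text
pics
top [[500.6, 0.0, 317.8], [0.0, 500.6, 240.8], [0.0, 0.0, 1.0]] [[-0.0178, -0.9998, 0.0083], [-0.9978, 0.0172, -0.0641], [0.0639, -0.0095, -0.9979]] [8.4, 560.0, 1115.6]
side [[445.4, 0.0, 321.5], [0.0, 445.4, 229.8], [0.0, 0.0, 1.0]] [[-0.694, -0.7199, -0.0076], [-0.5545, 0.5412, -0.6322], [0.4593, -0.4345, -0.7748]] [382.1, 394.8, 783.4]
{'clock': 0.1, 'qpos': array([ 1.17221162,  0.62924421,  0.03846426,  1.51825939, -0.02703569,
        0.99631897, -0.02002502]), 'qd': array([-0.00012811, -0.00128547,  0.00072429, -0.00211577, -0.00075082,
       -0.00096371,  0.00078137]), 'tau': array([ 3.70988317e-03, -5.64538229e+01,  1.23028859e+00, -1.93976158e+01,
        1.11961717e-02,  5.37589513e-03, -5.45375926e-06]), 'eef_pos': array([ 212.1843396 , -613.79846005,  230.49026723]), 'tool_rot': array([-3.13988086e+00, -1.68046765e-06,  3.32724684e-01]), 'force': array([-0.02493813,  0.21434355, -0.32826257]), 'torque': array([1.97393794e-02, 2.84964903e-02, 2.12178757e-05]), 'gripper_force': 0.0, 'width': 85.70733081048871}
```

View pics/top0.png

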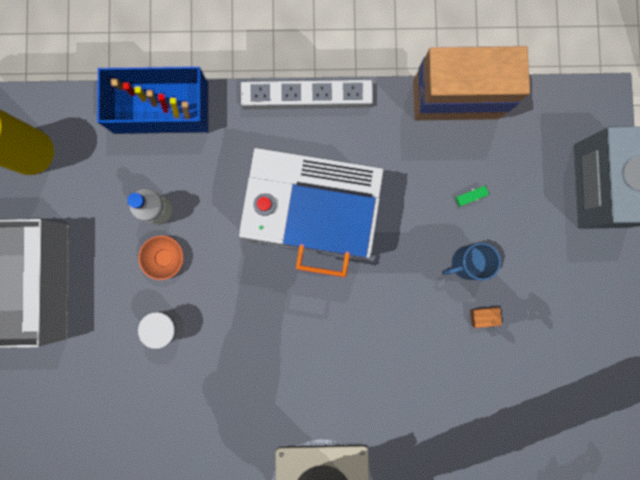

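View pics/side0.png

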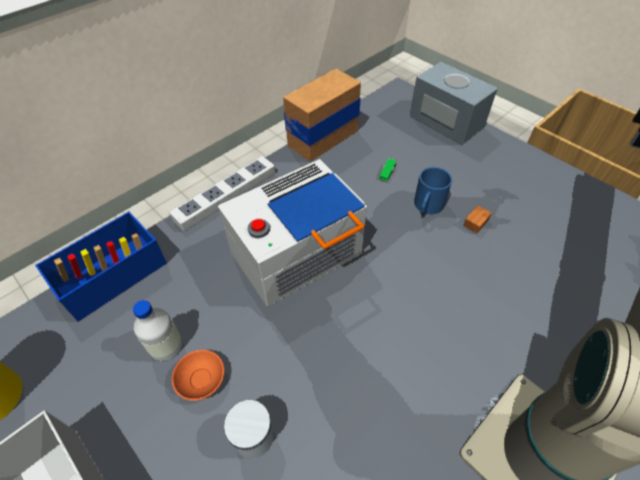

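The top view shows the dehumidifier near the centre, with the red button at about (264,204) and the orange bar from (298,268) to (347,274). In the side view the button is at (259,227) and the bar runs from (318,243) to (362,226). Next I'll measure both.

```bash
cat > h.py <<'E'
import cv2,numpy as np
from cell import monitor,cams,ctrl
def cast(d,uv,z):
    K,R,t=d["K"],d["R"],d["t"]; c=-R.T@t; r=R.T@np.linalg.inv(K)@[uv[0],uv[1],1.]
    return c+r*(z-c[2])/r[2]
def tri(d1,u1,d2,u2):
    P=[d["K"]@np.c_[d["R"],d["t"]] for d in(d1,d2)]
    X=cv2.triangulatePoints(P[0],P[1],np.float64(u1).reshape(2,1),np.float64(u2).reshape(2,1)).ravel(); return X[:3]/X[3]
def mask(d,lo,hi,box):
    m=cv2.inRange(cv2.cvtColor(d["color"],cv2.COLOR_BGR2HSV),lo,hi); o=np.zeros_like(m); x0,y0,x1,y1=box; o[y0:y1,x0:x1]=m[y0:y1,x0:x1]
    n,l,s,c=cv2.connectedComponentsWithStats(o); k=1+np.argmax(s[1:,4]); return np.uint8(l==k)*255,c[k],s[k]
E
python3 - <<'E'
from h import *
T,S=cams.get_image("top"),cams.get_image("side")
for d,n,bb,bo in((T,"top",(245,185,285,225),(285,235,360,285)),(S,"side",(240,210,280,245),(305,205,372,255))):
    m,c,s=mask(d,(0,150,120),(6,255,255),bb); print(n,"red",c,s)
    (e,ax,an)=cv2.fitEllipse(max(cv2.findContours(m,0,2)[0],key=len)); print(e,ax)
    d["red"]=e
    m,c,s=mask(d,(7,150,90),(22,255,255),bo); print("orange",c,s)
    q=max(cv2.findContours(m,0,2)[0],key=len); d["q"]=m
    mb,c,s=mask(d,(100,150,60),(125,255,255),(255,160,400,270)); r=cv2.minAreaRect(max(cv2.findContours(mb,0,2)[0],key=len)); a=cv2.approxPolyDP(cv2.convexHull(max(cv2.findContours(mb,0,2)[0],key=len)),6,True).reshape(-1,2); print("lid",c,a.tolist()); d["lid"]=a
print("button",tri(T,T["red"],S,S["red"]))
for z in(174,):
    print("lid corners",[np.round(cast(T,p,z)).tolist() for p in T["lid"]],"side",[np.round(cast(S,p,z)).tolist() for p in S["lid"]])
# bar: all orange pixels cast on z=174
for d in(T,S):
    p=np.array([cast(d,(u,v),174)[:2] for v,u in np.argwhere(d["q"]>0)])
    print("orange minAreaRect",cv2.minAreaRect(np.float32(p)), cv2.boxPoints(cv2.minAreaRect(np.float32(p))).round(1).tolist())
E
```

```text
top red [263.42990654 203.47663551] [257 198  14  12 107]
(263.4384765625, 203.50103759765625) (10.618227005004883, 11.936574935913086)
orange [321.4464752  265.36031332] [296 246  53  31 383]
lid [329.1385791  220.32259397] [[293, 186], [372, 197], [365, 255], [285, 243]]
side red [257.484375 224.5625  ] [251 219  14  12 128]
(257.4512023925781, 224.59300231933594) (10.981574058532715, 13.091357231140137)
orange [339.94472362 232.92713568] [312 212  53  37 398]
lid [314.54117647 205.61960784] [[332, 174], [363, 205], [297, 240], [269, 203]]
button [623.73506149 104.23431485 183.0655401 ]
lid corners [[659.0, 47.0, 174.0], [634.0, -108.0, 174.0], [521.0, -92.0, 174.0], [547.0, 64.0, 174.0]] side [[629.0, -110.0, 174.0], [518.0, -90.0, 174.0], [546.0, 69.0, 174.0], [660.0, 46.0, 174.0]]
orange minAreaRect ((510.4554138183594, -7.785434722900391), (98.84577178955078, 45.76640319824219), 80.15340423583984) [[479.5, -52.599998474121094], [524.5, -60.400001525878906], [541.5, 37.0], [496.3999938964844, 44.79999923706055]]
orange minAreaRect ((509.0509033203125, -6.136371612548828), (100.36246490478516, 50.584320068359375), 79.9745101928711) [[475.3999938964844, -51.099998474121094], [525.2000122070312, -60.0], [542.7000122070312, 38.900001525878906], [492.8999938964844, 47.70000076293945]]
```

Emit:
drive_tool:
  motion:
    - {"fingers": 0,"linear": [0,0,0],"twist": -0.1065}
    - {"fingers": 0,"linear": [0,0,0],"twist": -0.1065}
    - {"fingers": 0,"linear": [0,0,0],"twist": -0.1065}
    - {"fingers": 0,"linear": [0,0,0],"twist": -0.1065}
    - {"fingers": 0,"linear": [0,0,0],"twist": -0.1065}

```text
clock: 0.62
eef_pos: [212.3, -614.2, 231.1]
tool_rot: [-3.141, -0.0, 0.871]
force: [0.9, -0.3, 0.1]
width: 25.4
gripper_force: 0.0
```

Emit:
drive_tool:
  motion:
    - {"fingers": 0,"linear": [0,0,0],"twist": -0.1065}
    - {"fingers": 0,"linear": [0,0,0],"twist": -0.1065}
    - {"fingers": 0,"linear": [0,0,0],"twist": -0.1065}
    - {"fingers": 0,"linear": [0,0,0],"twist": -0.1065}
    - {"fingers": 0,"linear": [0,0,0],"twist": -0.1065}

```text
clock: 1.03
eef_pos: [212.2, -614.2, 231.1]
tool_rot: [-3.141, -0.0, 1.403]
force: [0.2, -0.8, -0.4]
width: -0.3
gripper_force: 0.0
```

Emit:
drive_tool:
  motion:
    - {"fingers": 0,"linear": [0.031,0.011,0],"twist": 0}
    - {"fingers": 0,"linear": [0.031,0.011,0],"twist": 0}
    - {"fingers": 0,"linear": [0.031,0.011,0],"twist": 0}
    - {"fingers": 0,"linear": [0.031,0.011,0],"twist": 0}
    - {"fingers": 0,"linear": [0.031,0.011,0],"twist": 0}

```text
clock: 1.45
eef_pos: [293.6, -469.7, 231.2]
tool_rot: [-3.142, -0.0, 1.397]
force: [1.4, 0.3, -0.3]
width: 0.1
gripper_force: 0.0
```

Emit:
drive_tool:
  motion:
    - {"fingers": 0,"linear": [0.031,0.011,0],"twist": 0}
    - {"fingers": 0,"linear": [0.031,0.011,0],"twist": 0}
    - {"fingers": 0,"linear": [0.031,0.011,0],"twist": 0}
    - {"fingers": 0,"linear": [0.031,0.011,0],"twist": 0}
    - {"fingers": 0,"linear": [0.031,0.011,0],"twist": 0}

```text
clock: 1.87
eef_pos: [374.6, -326.5, 231.4]
tool_rot: [3.141, 0.0, 1.397]
force: [1.7, -0.2, 0.5]
width: 0.5
gripper_force: 0.0
```

Emit:
drive_tool:
  motion:
    - {"fingers": 0,"linear": [0.031,0.011,0],"twist": 0}
    - {"fingers": 0,"linear": [0.031,0.011,0],"twist": 0}
    - {"fingers": 0,"linear": [0.031,0.011,0],"twist": 0}
    - {"fingers": 0,"linear": [0.031,0.011,0],"twist": 0}
    - {"fingers": 0,"linear": [0.031,0.011,0],"twist": 0}

```text
clock: 2.28
eef_pos: [455.5, -183.3, 231.4]
tool_rot: [3.141, 0.0, 1.398]
force: [0.3, 0.1, 0.2]
width: 0.1
gripper_force: 0.0
```

Emit:
drive_tool:
  motion:
    - {"fingers": 0,"linear": [0.031,0.011,0],"twist": 0}
    - {"fingers": 0,"linear": [0.031,0.011,0],"twist": 0}
    - {"fingers": 0,"linear": [0.031,0.011,0],"twist": 0}
    - {"fingers": 0,"linear": [0.031,0.011,0],"twist": 0}
    - {"fingers": 0,"linear": [0,0,0],"twist": 0}

```text
clock: 2.7
eef_pos: [523.1, -62.1, 231.7]
tool_rot: [3.138, -0.006, 1.407]
force: [0.3, 0.7, 0.1]
width: 0.3
gripper_force: 0.0
```

Emit:
drive_tool:
  motion:
    - {"fingers": 0,"linear": [0.036,0.014,0],"twist": 0}
    - {"fingers": 0,"linear": [0.036,0.014,0],"twist": 0}
    - {"fingers": 0,"linear": [0.036,0.014,0],"twist": 0}
    - {"fingers": 0,"linear": [0.036,0.014,0],"twist": 0}
    - {"fingers": 0,"linear": [0.036,0.014,0],"twist": 0}

```text
clock: 3.12
eef_pos: [620.2, 96.4, 231.2]
tool_rot: [-3.141, 0.0, 1.398]
force: [0.3, -0.4, -0.5]
width: 0.2
gripper_force: 0.0
```

Emit:
drive_tool:
  motion:
    - {"fingers": 0,"linear": [0,0,0.012],"twist": 0}
    - {"fingers": 0,"linear": [0,0,0.012],"twist": 0}
    - {"fingers": 0,"linear": [0,0,0.006],"twist": 0}
    - {"fingers": 0,"linear": [0,0,0],"twist": 0}
    - {"fingers": 0,"linear": [0,0,0],"twist": 0}

```text
clock: 3.53
eef_pos: [619.4, 94.3, 201.2]
tool_rot: [-3.141, 0.001, 1.397]
force: [-0.4, -0.2, -0.4]
width: -0.3
gripper_force: 0.0
```

Run:
```python
from h import *
d=cams.get_image("side");cv2.imwrite("pics/s1.png",cv2.resize(d["color"][140:300,170:390],None,fx=3,fy=3))
```

```text
(no output)
```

View pics/s1.png

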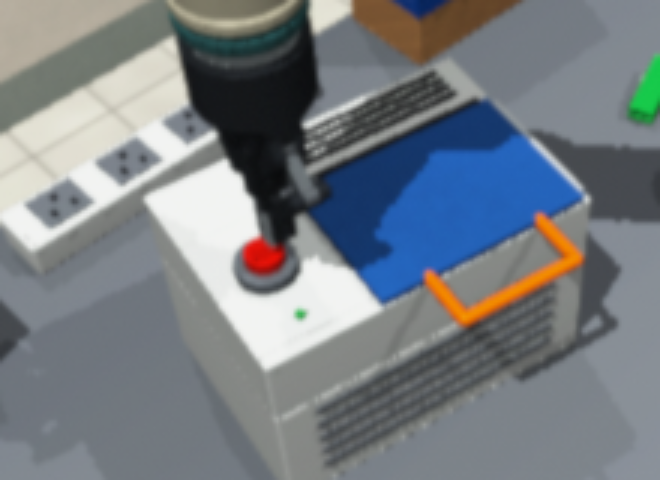

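The crop shows the fingertips just right of the red button, at about (275,235) in the crop against the button's (263,258). That matches the residual offset of about 10 mm, so I'll correct it and press.

Emit:
drive_tool:
  motion:
    - {"fingers": 0,"linear": [0.0105,0.003,0],"twist": 0}
    - {"fingers": 0,"linear": [0,0,0],"twist": 0}
    - {"fingers": 0,"linear": [0,0,0.006],"twist": 0}
    - {"fingers": 0,"linear": [0,0,0.006],"twist": 0}
    - {"fingers": 0,"linear": [0,0,0],"twist": 0}

```text
clock: 4.0
eef_pos: [624.4, 105.2, 188.5]
tool_rot: [3.142, -0.0, 1.398]
force: [0.2, 0.6, 3.3]
width: 0.0
gripper_force: 1.3
```

Emit:
drive_tool:
  motion:
    - {"fingers": 0,"linear": [0,0,0.003],"twist": 0}
    - {"fingers": 0,"linear": [0,0,0],"twist": 0}
    - {"fingers": 0,"linear": [0,0,0.003],"twist": 0}
    - {"fingers": 0,"linear": [0,0,0],"twist": 0}

```text
clock: 4.33
eef_pos: [624.5, 105.2, 185.9]
tool_rot: [3.14, -0.0, 1.398]
force: [-3.9, -1.1, 14.6]
width: 0.1
gripper_force: 7.8
```

Emit:
drive_tool:
  motion:
    - {"fingers": 0,"linear": [0,0,0.001],"twist": 0}
    - {"fingers": 0,"linear": [0,0,0],"twist": 0}
    - {"fingers": 0,"linear": [0,0,0],"twist": 0}

```text
clock: 4.58
eef_pos: [624.6, 105.2, 185.8]
tool_rot: [3.14, -0.0, 1.398]
force: [-5.8, -2.1, 21.1]
width: -0.1
gripper_force: 10.5
```

Run:
```python
from h import *
d=cams.get_image("side");a=cv2.resize(d["color"][190:260,220:300],None,fx=5,fy=5)
d=cams.get_image("top");b=cv2.resize(d["color"][170:240,225:305],None,fx=5,fy=5)
cv2.imwrite("pics/s2.png",np.hstack([a,b]))
```

```text
(no output)
```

View pics/s2.png

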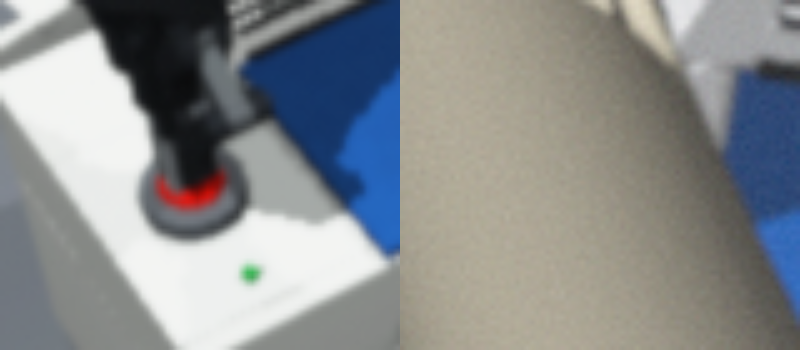

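The tips sit centred on the button and it is hard against its stop. I'll release in small steps and read force against height to confirm the stroke was full.

Emit:
drive_tool:
  motion:
    - {"fingers": 0,"linear": [0,0,-0.0025],"twist": 0}
    - {"fingers": 0,"linear": [0,0,0],"twist": 0}
    - {"fingers": 0,"linear": [0,0,0],"twist": 0}

```text
clock: 4.93
eef_pos: [624.5, 105.2, 186.0]
tool_rot: [3.141, -0.0, 1.398]
force: [-3.0, 0.8, 8.8]
width: 0.1
gripper_force: 4.7
```

Emit:
drive_tool:
  motion:
    - {"fingers": 0,"linear": [0,0,-0.0015],"twist": 0}
    - {"fingers": 0,"linear": [0,0,0],"twist": 0}
    - {"fingers": 0,"linear": [0,0,0],"twist": 0}

```text
clock: 5.18
eef_pos: [624.5, 105.2, 186.4]
tool_rot: [3.141, -0.0, 1.398]
force: [-0.2, 0.5, 4.5]
width: 0.2
gripper_force: 1.8
```

Emit:
drive_tool:
  motion:
    - {"fingers": 0,"linear": [0,0,-0.0015],"twist": 0}
    - {"fingers": 0,"linear": [0,0,0],"twist": 0}
    - {"fingers": 0,"linear": [0,0,0],"twist": 0}

```text
clock: 5.43
eef_pos: [624.4, 105.2, 187.8]
tool_rot: [3.141, -0.0, 1.398]
force: [1.7, 1.4, 3.6]
width: 0.2
gripper_force: 1.5
```

Emit:
drive_tool:
  motion:
    - {"fingers": 0,"linear": [0,0,-0.002],"twist": 0}
    - {"fingers": 0,"linear": [0,0,0],"twist": 0}
    - {"fingers": 0,"linear": [0,0,0],"twist": 0}

```text
clock: 5.68
eef_pos: [624.4, 105.1, 189.8]
tool_rot: [3.141, -0.0, 1.398]
force: [0.2, 1.7, 2.7]
width: -0.0
gripper_force: 1.1
```

Emit:
drive_tool:
  motion:
    - {"fingers": 0,"linear": [0,0,-0.002],"twist": 0}
    - {"fingers": 0,"linear": [0,0,0],"twist": 0}
    - {"fingers": 0,"linear": [0,0,0],"twist": 0}

```text
clock: 5.93
eef_pos: [624.2, 104.6, 191.7]
tool_rot: [-3.141, 0.001, 1.398]
force: [0.1, 0.9, 1.4]
width: -0.1
gripper_force: 0.6
```

Emit:
drive_tool:
  motion:
    - {"fingers": 0,"linear": [0,0,-0.002],"twist": 0}
    - {"fingers": 0,"linear": [0,0,0],"twist": 0}
    - {"fingers": 0,"linear": [0,0,0],"twist": 0}

```text
clock: 6.18
eef_pos: [624.1, 104.4, 193.6]
tool_rot: [-3.141, 0.001, 1.397]
force: [-0.7, 0.5, -0.3]
width: 0.1
gripper_force: 0.0
```

Force rises to about 4 N at the bottom and the button releases at z≈192, so the full 6 mm stroke is confirmed. Next, the bar.

Emit:
drive_tool:
  motion:
    - {"fingers": 0.33,"linear": [0,0,-0.025],"twist": 0}
    - {"fingers": 0.33,"linear": [0,0,-0.025],"twist": 0}
    - {"fingers": 0.33,"linear": [-0.026,-0.0222,0],"twist": 0}
    - {"fingers": 0.33,"linear": [-0.026,-0.0222,0],"twist": 0}
    - {"fingers": 0.33,"linear": [-0.026,-0.0222,0],"twist": 0}

```text
clock: 6.6
eef_pos: [544.2, 38.9, 243.9]
tool_rot: [3.141, 0.0, 1.399]
force: [0.3, -1.3, 0.2]
width: 28.2
gripper_force: 0.0
```

Emit:
drive_tool:
  motion:
    - {"fingers": 0.33,"linear": [-0.026,-0.0222,0],"twist": 0}
    - {"fingers": 0.33,"linear": [-0.026,-0.0222,0],"twist": 0}
    - {"fingers": 0.33,"linear": [0,0,0],"twist": 0}
    - {"fingers": 0.33,"linear": [0,0,0],"twist": 0}
    - {"fingers": 0.33,"linear": [0,0,0],"twist": 0}

```text
clock: 7.02
eef_pos: [493.3, -3.8, 244.2]
tool_rot: [3.14, -0.001, 1.397]
force: [-0.5, 0.3, -0.5]
width: 28.3
gripper_force: 0.0
```

Emit:
drive_tool:
  motion:
    - {"fingers": 0.33,"linear": [0,-0.001,0.02],"twist": 0}
    - {"fingers": 0.33,"linear": [0,0,0.02],"twist": 0}
    - {"fingers": 0.33,"linear": [0,0,0.01],"twist": 0}
    - {"fingers": 0.33,"linear": [0,0,0],"twist": 0}
    - {"fingers": 0.33,"linear": [0,0,0],"twist": 0}

```text
clock: 7.43
eef_pos: [492.1, -3.0, 193.5]
tool_rot: [-3.141, -0.0, 1.399]
force: [-0.1, -0.7, 0.2]
width: 28.0
gripper_force: 0.0
```

Run:
```python
from h import *
d=cams.get_image("side");a=cv2.resize(d["color"][180:280,280:400],None,fx=6,fy=6)
cv2.imwrite("pics/s3.png",a)
```

```text
(no output)
```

View pics/s3.png

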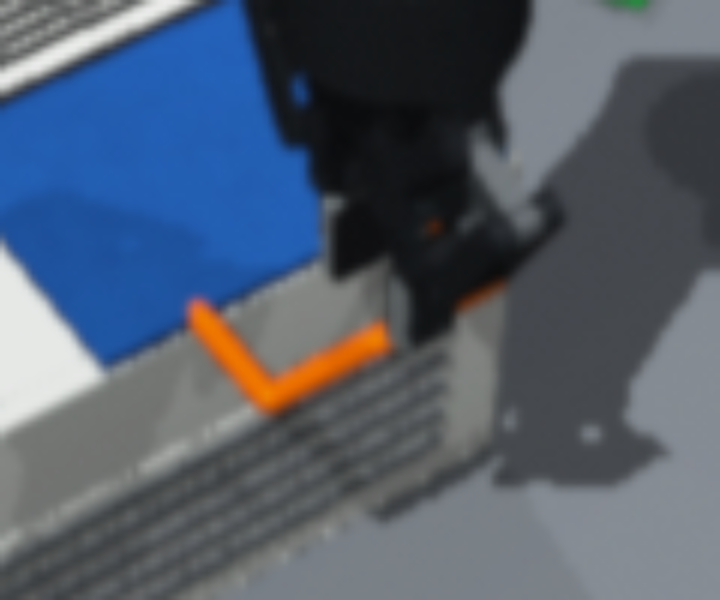

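The crop shows the two fingers straddling the orange bar: front finger at about (425,310), rear finger at about (350,240), with the bar running between them at about (390,330) to (500,290). I'll descend and watch the force.

Emit:
drive_tool:
  motion:
    - {"fingers": 0.33,"linear": [0,0,0.008],"twist": 0}
    - {"fingers": 0.33,"linear": [0,0,0.008],"twist": 0}
    - {"fingers": 0.33,"linear": [0,0,0],"twist": 0}

```text
clock: 7.73
eef_pos: [491.0, -3.9, 176.8]
tool_rot: [-3.14, 0.0, 1.398]
force: [0.3, -0.1, -0.4]
width: 28.4
gripper_force: 0.0
```

Emit:
drive_tool:
  motion:
    - {"fingers": 0.33,"linear": [0,0,0.01],"twist": 0}
    - {"fingers": 0.33,"linear": [0,0,0.01],"twist": 0}
    - {"fingers": 0.33,"linear": [0,0,0],"twist": 0}

```text
clock: 7.98
eef_pos: [490.3, -4.0, 155.9]
tool_rot: [-3.138, 0.001, 1.398]
force: [-1.2, 0.4, -0.2]
width: 28.1
gripper_force: 0.0
```

Emit:
drive_tool:
  motion:
    - {"fingers": 0,"linear": [0,0,0],"twist": 0}
    - {"fingers": 0,"linear": [0,0,0],"twist": 0}
    - {"fingers": 0,"linear": [0,0,0],"twist": 0}
    - {"fingers": 0,"linear": [0,0,0],"twist": 0}
    - {"fingers": 0,"linear": [0,0,0],"twist": 0}

```text
clock: 8.4
eef_pos: [493.0, -4.0, 158.3]
tool_rot: [3.139, -0.0, 1.397]
force: [4.5, -2.2, -2.6]
width: 7.6
gripper_force: 58.4
```

The bar is gripped. Now I'll lift along the 160 mm arc, with tool +y along the dehumidifier's +x, starting with 10 degrees as a test.

Emit:
drive_tool:
  motion:
    - {"fingers": 0,"linear": [0,0.0006,-0.0139],"twist": 0}
    - {"fingers": 0,"linear": [0,0,0],"twist": 0}
    - {"fingers": 0,"linear": [0,0.0018,-0.0138],"twist": 0}
    - {"fingers": 0,"linear": [0,0,0],"twist": 0}
    - {"fingers": 0,"linear": [0,0,0],"twist": 0}

```text
clock: 8.82
eef_pos: [496.1, -4.5, 186.2]
tool_rot: [3.137, -0.001, 1.397]
force: [5.9, -2.0, -3.1]
width: 8.4
gripper_force: 58.7
```

Run:
```python
from h import *
d=cams.get_image("side");a=cv2.resize(d["color"][150:270,250:400],None,fx=5,fy=5)
cv2.imwrite("pics/s4.png",a)
```

```text
(no output)
```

View pics/s4.png

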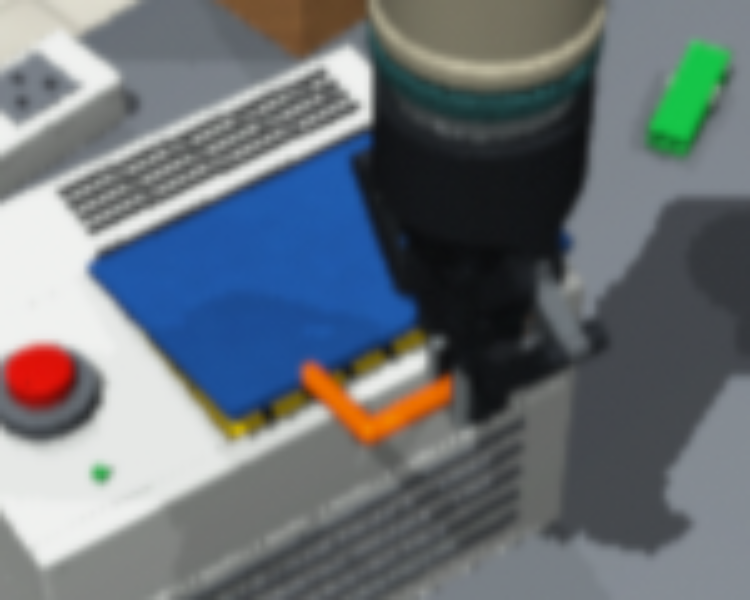

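The lid has risen by about 10 degrees: the yellow filter edge shows at about (330,385), and the bar is held at (450,390). I'll continue the arc.

Emit:
drive_tool:
  motion:
    - {"fingers": 0,"linear": [0,0.003,-0.0136],"twist": 0}
    - {"fingers": 0,"linear": [0,0,0],"twist": 0}
    - {"fingers": 0,"linear": [0,0.0042,-0.0133],"twist": 0}
    - {"fingers": 0,"linear": [0,0,0],"twist": 0}
    - {"fingers": 0,"linear": [0,0.0053,-0.0129],"twist": 0}

```text
clock: 9.28
eef_pos: [508.1, -6.7, 224.3]
tool_rot: [3.138, -0.001, 1.398]
force: [12.9, -2.8, -12.2]
width: 7.6
gripper_force: 58.7
```

Emit:
drive_tool:
  motion:
    - {"fingers": 0,"linear": [0,0,0],"twist": 0}
    - {"fingers": 0,"linear": [0,0.0064,-0.0124],"twist": 0}
    - {"fingers": 0,"linear": [0,0,0],"twist": 0}
    - {"fingers": 0,"linear": [0,0.0075,-0.0118],"twist": 0}
    - {"fingers": 0,"linear": [0,0,0],"twist": 0}

```text
clock: 9.7
eef_pos: [522.6, -9.4, 250.2]
tool_rot: [3.137, -0.001, 1.397]
force: [6.9, -1.4, -6.5]
width: 7.7
gripper_force: 58.9
```

Emit:
drive_tool:
  motion:
    - {"fingers": 0,"linear": [0,0.0085,-0.0111],"twist": 0}
    - {"fingers": 0,"linear": [0,0,0],"twist": 0}
    - {"fingers": 0,"linear": [0,0.0094,-0.0103],"twist": 0}
    - {"fingers": 0,"linear": [0,0,0],"twist": 0}
    - {"fingers": 0,"linear": [0,0,0],"twist": 0}

```text
clock: 10.12
eef_pos: [538.4, -12.2, 270.0]
tool_rot: [3.141, -0.0, 1.398]
force: [6.7, -1.7, -9.1]
width: 7.5
gripper_force: 59.0
```

Emit:
drive_tool:
  motion:
    - {"fingers": 0,"linear": [0,0.0103,-0.0094],"twist": 0}
    - {"fingers": 0,"linear": [0,0,0],"twist": 0}
    - {"fingers": 0,"linear": [0,0.0111,-0.0085],"twist": 0}
    - {"fingers": 0,"linear": [0,0,0],"twist": 0}
    - {"fingers": 0,"linear": [0,0.0118,-0.0075],"twist": 0}

```text
clock: 10.53
eef_pos: [566.4, -17.3, 293.6]
tool_rot: [-3.133, 0.002, 1.399]
force: [-0.7, -0.2, -10.1]
width: 7.6
gripper_force: 59.7
```

Emit:
drive_tool:
  motion:
    - {"fingers": 0,"linear": [0,0,0],"twist": 0}
    - {"fingers": 0,"linear": [0,0,0],"twist": 0}
    - {"fingers": 0,"linear": [0,0,0],"twist": 0}
    - {"fingers": 0,"linear": [0,0,0],"twist": 0}

```text
clock: 10.87
eef_pos: [568.7, -17.7, 295.1]
tool_rot: [-3.139, 0.001, 1.398]
force: [0.0, -2.0, -9.9]
width: 7.1
gripper_force: 59.7
```

Run:
```python
from h import *
d=cams.get_image("side");a=d["color"][100:280,210:410]
T=cams.get_image("top");b=T["color"][130:310,220:420]
cv2.imwrite("pics/s5.png",cv2.resize(np.hstack([a,b]),None,fx=2,fy=2))
cv2.imwrite("pics/sfull.png",d["color"]);cv2.imwrite("pics/tfull.png",T["color"])
```

```text
(no output)
```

View pics/s5.png

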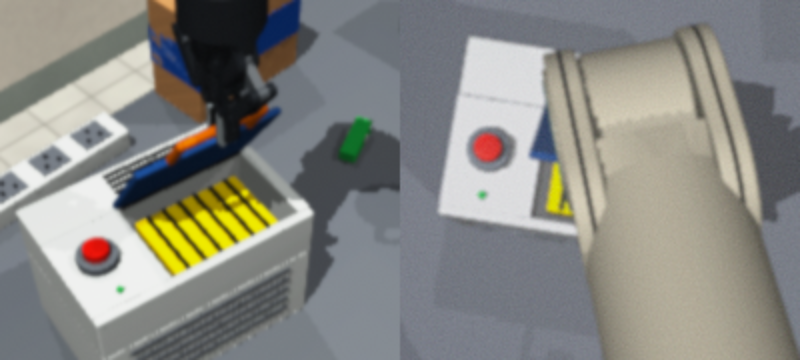

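The lid is near 60 degrees, with the orange bar in the gripper from about (172,158) to (265,112) in the left crop. Arm kinematics give about 59 degrees. I'll check that in the image using the left end of the bar.

Run:
```python
from h import *
a=cv2.imread("pics/sfull.png")[135:215,260:350]; b=cv2.imread("pics/side0.png")[190:270,290:380]
cv2.imwrite("pics/s6.png",np.hstack([cv2.resize(i,None,fx=4.4,fy=4.4,interpolation=cv2.INTER_CUBIC) for i in(a,b)]))
```

```text
(no output)
```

View pics/s6.png

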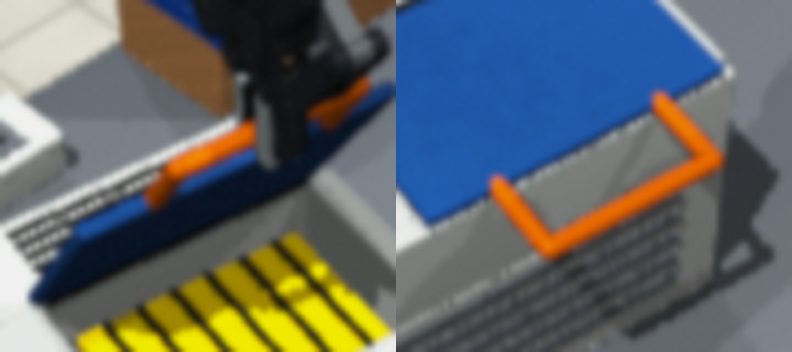

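The left crop shows the open bar's corner at about (174,165), full-image (299.5,172.5). The right crop shows the closed corner at (549,245), full-image (324.8,245.7). I'll intersect both rays with the plane of the bar's end.

Run:
```python
from h import *
d=cams.get_image("side");K,R,t=d["K"],d["R"],d["t"];c=-R.T@t
bar=np.array([492,-4.5,174]);ex=np.array([.985,-.172,0]);ey=np.array([.172,.985,0])
for n,uv,off in(("open",(299.5,172.5),45),("open+1px",(299.5,173.5),45),("closed",(324.8,245.7),45),("lidcorner",(277,188.4),83)):
    r=R.T@np.linalg.inv(K)@[*uv,1]; p=c+r*((off-(c-bar)@ey)/(r@ey)); x=(p-bar)@ex-160; z=p[2]-174
    print(n,round(x,1),round(z,1),np.degrees(np.arctan2(z,-x)).round(1),np.hypot(x,z).round(1))
# predicted pixel of bar end corner for angles
for a in(0,54,57,60,63,66):
    q=np.radians(a); X=bar+ex*160*(1-np.cos(q))+[0,0,160*np.sin(q)]+ey*45; u=K@(R@X+t); print(a,(u[:2]/u[2]).round(1))
s=monitor.read_state();print(s["eef_pos"],s["force"],s["qd"].round(3),s["width"])
```

```text
open -81.5 130.0 57.9 153.4
open+1px -81.3 127.4 57.5 151.1
closed -161.8 -0.4 -0.2 161.8
lidcorner -60.2 93.4 57.2 111.2
0 [324.3 245. ]
54 [303.3 176.8]
57 [301.1 172.6]
60 [298.8 168.5]
63 [296.5 164.5]
66 [294.2 160.7]
[569.49120735 -17.79640901 295.54864677] [  0.42786381  -1.710121   -11.53673101] [-0.001 -0.    -0.001 -0.009  0.001 -0.001  0.001] 7.492431904999054
```

Vision (57.9 on the circle fit, 59.4 from the horizontal position) and kinematics (59.0) put the lid near 59 degrees. A 3 mm nudge along +x adds about 1 degree and eases the radial strain.

Emit:
drive_tool:
  motion:
    - {"fingers": 0,"linear": [0,0.0015,0],"twist": 0}
    - {"fingers": 0,"linear": [0,0.0015,0],"twist": 0}
    - {"fingers": 0,"linear": [0,0,0],"twist": 0}
    - {"fingers": 0,"linear": [0,0,0],"twist": 0}
    - {"fingers": 0,"linear": [0,0,0],"twist": 0}

```text
clock: 11.43
eef_pos: [572.1, -18.2, 297.0]
tool_rot: [-3.14, 0.001, 1.398]
force: [-4.6, -1.6, -2.4]
width: 7.7
gripper_force: 60.5
```

Emit:
drive_tool:
  motion:
    - {"fingers": 0,"linear": [0,0,0],"twist": 0}
    - {"fingers": 0,"linear": [0,0,0],"twist": 0}
    - {"fingers": 0,"linear": [0,0,0],"twist": 0}
    - {"fingers": 0,"linear": [0,0,0],"twist": 0}
    - {"fingers": 0,"linear": [0,0,0],"twist": 0}

```text
clock: 11.85
eef_pos: [572.1, -18.3, 297.0]
tool_rot: [-3.14, 0.001, 1.398]
force: [-5.1, -1.5, -2.5]
width: 7.5
gripper_force: 60.5
```

```bash
python3 -c "
from cell import ctrl;print(ctrl.finish_job())"
```

```text
the job is handed in; nothing more can be done
None
```

I pressed the red power button fully in (about 6 mm, confirmed by the force readings), then lifted the filter lid, and the gripper is holding it steady at about 60 degrees (60.1 from arm position; a camera check just before the last 1-degree nudge read 58–59); I touched nothing else on the ledge, and the job is handed in.

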